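Drop the dice through the tower's swing gate

TASK

Three dice lie in the hopper on top of the grey dice tower, held up by its flat black swing gate. With a fingertip, push the gate's arm round clockwise (seen from above) to its open end, so that all three dice drop into the tower's tray, then push the arm back the other way until the gate is fully shut, ready for the next roll. Work it by gentle pushing only: do not pinch the arm, touch or lift the dice, or disturb the other things on the shelf.

Things in the scene. Friction and masses are not known exactly. Their poses are not given: they have to be found in the camera images.
- tower: grey plastic dice tower, fixed to the shelf. Origin on the shelf under the middle of its square upright shaft (80 x 80 mm outside, 72 x 72 mm inside, 172 mm high). x axis points from the shaft to the catch tray, z up. The shaft's top 36 mm (136 to 172 mm high) is the open hopper; a slot under it lets the gate swing. A ramp inside brings fallen dice out to the tray within about a second
- pivot (a point): the gate's upright pivot, outside the shaft at (-52, -52) mm in the tower's frame, at shelf height. The arm lies on one side of it; the 4 mm black gate plate (98 x 78 mm, 128 to 132 mm high) on the other side swings out past the tower's -y wall, up to 125 mm from the pivot
- tray (a point): middle of the tray's inner floor, 3 mm above the shelf. The open tray runs 36 to 170 mm along the tower's +x, is 110 mm wide, walls 38 mm high
- hopper (a point): middle of the hopper's floor (the shut gate's top), 132 mm above the shelf
- gate (a joint): angle of the swing gate with its arm, rad: 0 = fully shut (stop), grows as they turn clockwise seen from above, 1.6 = fully open (stop). The last die drops by about 1.5. It starts at 0 to 0.1, turns stiffly without a spring (0.06 N m, about 0.6 N at the paddle) and stays where it is left
- paddle (a point): middle of the top edge of the arm's paddle, 100 mm level from the pivot. The black arm runs straight from the pivot through here, 12 mm thick, 125 mm long: a bar 132 to 146 mm above the shelf, its outer 50 mm an upright paddle up to 172 mm. Shut, it points 240 deg counter-clockwise (from above) from the tower's x axis; open, 148 deg: its sweep is clear of the shaft, away from the tray
- die_a: red acrylic die, a 20 mm cube with white pips, 10 to 14 g; origin at its centre. At the start it lies in the hopper on the gate (centre 142 mm high)
- die_b: blue acrylic die, a 20 mm cube with white pips, 10 to 14 g; origin at its centre. At the start it lies in the hopper on the gate (centre 142 mm high)
- die_c: green acrylic die, a 20 mm cube with white pips, 10 to 14 g; origin at its centre. At the start it lies in the hopper on the gate (centre 142 mm high)
- bowl: bystander: white ceramic bowl, 110 mm across, 45 mm high; origin under its centre
- tin: bystander: flat stainless steel tin with hinged lid, shut, 77 x 102 x 36 mm; origin under its centre
- case: bystander: black plastic case with a steel spring clip, 70 x 105 x 36 mm; origin under its centre
- pawn_a: bystander: wooden pawn, 28 mm across, 48 mm high, on the arm's side of the tower; origin under its centre
- pawn_b: bystander: dark wooden pawn, 28 mm across, 48 mm high, under the gate's swing; origin under its centre
- mug: bystander: blue mug, 80 mm across, 92 mm high, on the tower's -y side; origin under its centre
- bottle: bystander: aluminium drinking bottle, 68 mm across, 200 mm high, on the tower's +y side; origin under its centre

How it is judged (in metres and radians):
On the way, in this order (a step that is already met when the one before it is completed fails the run):
1. the gate has been swung open and all three dice have dropped through it (height (world z) of each of die_a, die_b, die_c below 0.115 m and value of joint gate above 0.8 rad), for 0.1 s.
2. the gate is shut again with the dice in the tray (value of joint gate below 0.15 rad and x of die_a in the frame of tower between 0.035 and 0.17 m and y of die_a in the frame of tower between -0.055 and 0.055 m and height (world z) of each of die_a, die_b, die_c below 0.06 m and x of die_b in the frame of tower between 0.035 and 0.17 m and y of die_b in the frame of tower between -0.055 and 0.055 m and x of die_c in the frame of tower between 0.035 and 0.17 m and y of die_c in the frame of tower between -0.055 and 0.055 m), for 0.2 s.
At the end, for the whole second after the job is handed in: all three dice lie at rest in the tower's tray and the gate is shut to within 0.15 rad of its stop and still (all of step 2 and velocity of joint gate between -0.05 and 0.05 rad/s and linear speed of each of die_a, die_b, die_c below 0.03 m/s); the robot touches nothing.
It fails at once if a die is lifted out of the hopper or the tray (height (world z) of any of die_a, die_b, die_c above 0.172 m or (x of die_a in the frame of tower above 0.06 m and height (world z) of die_a above 0.09 m) or (x of die_b in the frame of tower above 0.06 m and height (world z) of die_b above 0.09 m) or (x of die_c in the frame of tower above 0.06 m and height (world z) of die_c above 0.09 m)).
It fails at once if the fingers touch a die (contact force between the fingers and die_a above 0.3 N or contact force between the fingers and die_b above 0.3 N or contact force between the fingers and die_c above 0.3 N).
It fails at once if the arm is pinched (fingers press both of its faces at once) ((contact force between the fingers and gate_c2 above 2 N or contact force between the fingers and gate_c3 above 2 N) and (contact force between the fingers and gate_c4 above 2 N or contact force between the fingers and gate_c5 above 2 N)).
It fails at once if the arm is forced (over 40 N) (contact force between the fingers and gate_c2 above 40 N or contact force between the fingers and gate_c3 above 40 N or contact force between the fingers and gate_c4 above 40 N or contact force between the fingers and gate_c5 above 40 N).
It fails at once if a bystander is moved more than 15 mm (distance of any of bowl, tin, case, pawn_a, pawn_b, mug, bottle from where it was at the start of the episode above 0.015 m).
It also fails if it takes over 54 s, if anything falls off the work surface, if the arm or the gripper's body presses on something with over 40 N, if the wrist force passes 120 N, or if a joint passes its speed limit or range.

ROBOT

A 6-joint arm with a two-finger parallel gripper is mounted at the origin on the work surface. World frame = base frame: x ahead of the robot, y to its left, z up, the work surface at z = 0. Lengths are in mm, angles in rad, forces in N, time in s.
With the tool pointing down it reaches from about 300 to 875 mm from the base axis. Payload 6.4 kg.
Tool frame: the origin (TCP) lies on the centre line of the jaws, within the pads' length; the fingertips stand 14 mm ahead of it and the grasp point (between the pads) lies 5 mm behind it; z points along the fingers, y is the direction in which the jaws open and shut (so a half turn about z gives the same grasp; the last joint's range is limited). The gripper opens to 85 mm and grips with 20 to 120 N. Pads are 22 mm wide; open, the fingers measure 114 mm over their backs; the gripper's body (76 mm by 85 mm) begins 54 mm behind the grasp point. The pads swing forward as they close: fully open they stand 13 mm farther back than shut.
Start: joints at [-1.468, 0.181, 1.607, -0, 1.354, -0.206], TCP at [174.768, -547.812, 245.288] pointing down, gripper open.
Joint ranges: [-2.99, 2.99], [-0.89, 2.07], [0.3, 2.58], [-1.14, 4.28], [0, 2.63], [-3.12, 3.12]. Speed limits (rad/s): [2.57, 2.57, 3.01, 3.14, 3.14, 3.14].

INTERFACE

Orientations are given as [roll, pitch, yaw] about the fixed x, y, z axes, in that order (R = Rz(yaw) Ry(pitch) Rx(roll)).
In Python, from station import env, fingers, imaging, workorder gives the robot as it stands. Calls block until the motion is done:
- env.reach(position, orientation): joint-space move of the TCP to a pose.
- env.movel(position, speed=150, rotation=None, f_stop=None): straight line of the TCP; rotation=None keeps the orientation; speed is the mean speed in mm/s. With f_stop (N) it stops when the force on the tool has changed by that much, and returns True; else False.
- env.movej(angles): joint-space move.
- fingers.ungrasp() and fingers.grasp(): open the fingers fully, or close them until they stop; the grip force is fixed at half the most.
- env.pause(seconds).
- env.ik(position, orientation): joint angles nearest the present ones, or None.
- imaging.camera(name): name is "side" or "top" or "wrist"; returns the picture (384x512x3 uint8, blue, green, red); there is no depth.
- imaging.camera_model(name): a dict with "K" (3x3 intrinsics, pixels), "xyz" and "orientation" of the camera in the world. Camera axes: x right, y down, z forward; pixel columns grow to the right and rows downward; lengths in mm; the calibration is good to about 2 mm. A picture is of the moment at which its call begins: read the wrist's pose just before it. camera_model takes no time and is no camera call; for the wrist camera it gives the pose at the moment of the call.
A pose or a line that the arm cannot do raises env.MotionError and nothing moves.
- workorder.sign_off(): hands the job in, once; it reports no verdict.
Readings, each from a call of its own:
- env.current_time_s(): time.
- env.current_qpos(): joint angles.
- env.current_qd(): joint speeds.
- env.current_tau(): joint torques, N m.
- env.current_position(): TCP position.
- env.current_ee_rot(): TCP orientation.
- env.current_force(): force on the tool from outside, world axes, zero at the start.
- env.current_ft_torque(): the same for the moment, N m.
- env.current_gripper_width(): finger opening in mm.
Only numpy, scipy, OpenCV 4.12 (cv2) and the standard library are available. Lean on these libraries where they do the work, as an engineer would, in place of code of your own. Each camera call takes 0.05 s, during which the arm holds its last target. There are 200 camera calls.

## Working session

There is one attempt and no reset: what is moved stays moved. The work goes in short steps, each a Python script; the robot and the scene stay as the last script left them, time stands still between calls to the robot, and variables do not carry over. Pictures are saved under pics/ and viewed, about 8 in all and at most 12, crops included, and the job is handed in when it is done.

```bash
ls; mkdir -p pics; python3 - <<'E'
from station import env, fingers, imaging
import cv2
for n in ("top","side"):
    cv2.imwrite(f"pics/{n}0.png",cv2.resize(imaging.camera(n),(800,600),interpolation=cv2.INTER_CUBIC))
    m=imaging.camera_model(n);print(n,m)
print(env.current_time_s(),env.current_ee_rot())
E
```

```text
pics
top {'K': array([[436.83808188,   0.        , 265.94400446],
       [  0.        , 436.83808188, 190.1268673 ],
       [  0.        ,   0.        ,   1.        ]]), 'xyz': array([ 456.35929757,   83.63409188, 1069.00432494]), 'orientation': array([-2.96195039e+00,  1.43529648e-03, -1.59685372e+00])}
side {'K': array([[451.55369216,   0.        , 253.44184311],
       [  0.        , 451.55369216, 198.94024516],
       [  0.        ,   0.        ,   1.        ]]), 'xyz': array([ 483.35489804, -748.36881928,  697.02208434]), 'orientation': array([-2.18683095, -0.0179905 , -0.16450892])}
0.1 [-3.14005292e+00 -3.31702358e-04  3.08785290e-01]
```

View pics/top0.png

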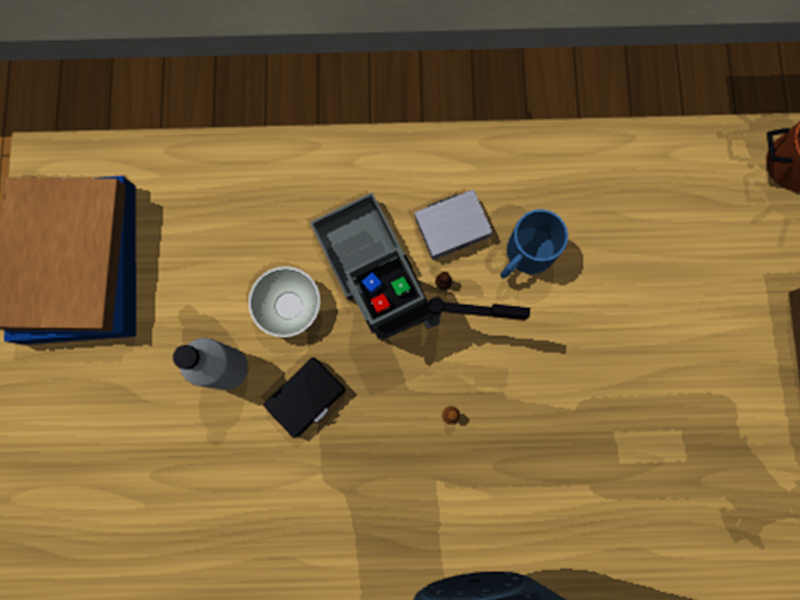

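View pics/side0.png

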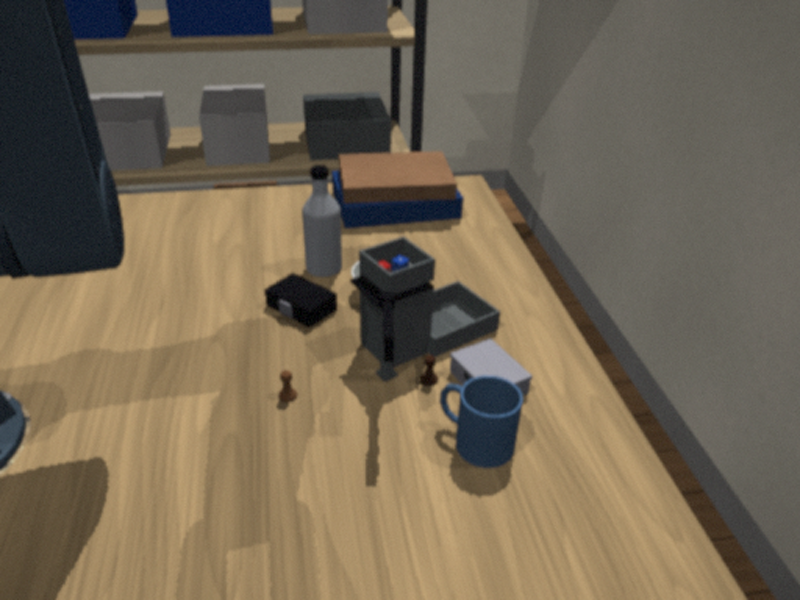

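The top view shows the hopper at about (388,290), pivot (435,307) and paddle (492–529, 310). Mug is at (538,240), pawn_a (451,414) and pawn_b (444,281). I'll enlarge the area.

```bash
python3 - <<'E'
from station import imaging
import cv2
im=imaging.camera("top")[115:235,190:350]
cv2.imwrite("pics/crop1.png",cv2.resize(cv2.convertScaleAbs(im,alpha=1.8,beta=15),(800,600),interpolation=cv2.INTER_CUBIC))
E
```

```text
(no output)
```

View pics/crop1.png

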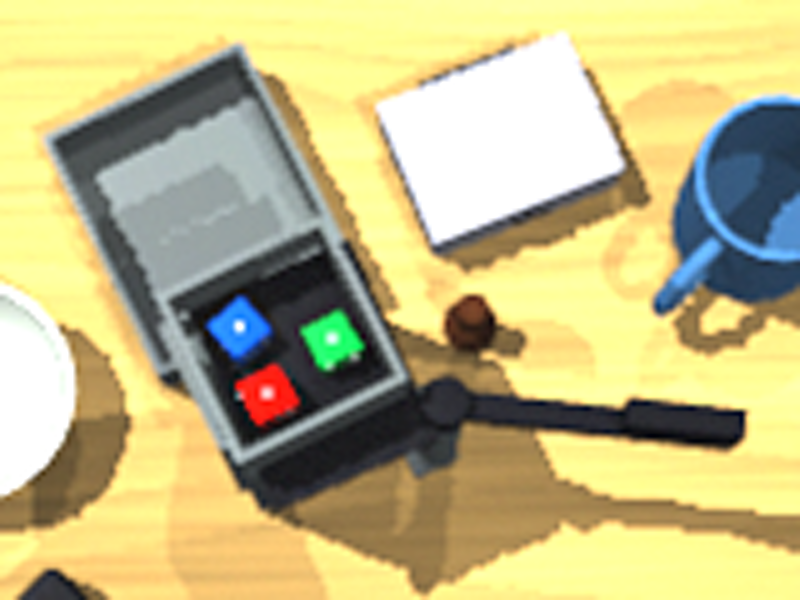

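Crop (x5, offset (190,115)): rim corners at (165,300), (325,228), (413,382), (237,462). Tray's far corners are (48,137) and (240,45). Pivot cap (448,402), paddle top from (625,413) to (744,425).

```bash
cat > h.py <<'E'
from station import env, fingers, imaging
import numpy as np, cv2
from scipy.spatial.transform import Rotation as Ro
def ray(name,u,v,z):
    m=imaging.camera_model(name); d=Ro.from_euler('xyz',m['orientation']).as_matrix()@np.linalg.solve(m['K'],[u,v,1]); c=m['xyz']
    return c+d*(z-c[2])/d[2]
def proj(name,P):
    m=imaging.camera_model(name); p=m['K']@(Ro.from_euler('xyz',m['orientation']).as_matrix().T@(np.asarray(P)-m['xyz'])); return p[:2]/p[2]
E
python3 - <<'E'
from h import *
np.set_printoptions(precision=1,suppress=True)
c=lambda u,v,z:ray("top",190+u/5-.4,115+v/5-.4,z)
R=[c(*p,172) for p in [(165,300),(325,228),(413,382),(237,462)]]
print(*R); print([np.linalg.norm(R[i]-R[i-1]) for i in range(4)])
cen=np.mean(R,0); print("centre",cen)
T=[c(48,137,38),c(240,45,38)];print(T,np.linalg.norm(T[0]-T[1]))
d=np.mean(T,0)-cen; yaw=np.arctan2(d[1],d[0]); e=R[0]+R[1]-R[2]-R[3]
print("yaw tray",yaw,"len",np.hypot(*d[:2]),"rim",np.arctan2(e[1],e[0]))
M=np.array([[np.cos(yaw),-np.sin(yaw)],[np.sin(yaw),np.cos(yaw)]])
pv=cen[:2]+M@[-52,-52]; print("pivot",pv,c(448,402,146))
a,b=c(627,418,172),c(744,425,172);print("paddle",a,b,[np.linalg.norm(q[:2]-pv) for q in(a,b)])
q=(a+b)/2;print("arm deg rel",np.degrees(np.arctan2(*(q[:2]-pv)[::-1])-yaw)%360)
print("pawn_a",ray("top",451*.64,414*.64,40),"pawn_b",c(470,315,40),"mug",ray("top",540*.64,232*.64,92),"handle",c(665,300,60))
print("case",ray("top",305*.64,390*.64,36),"bottle",ray("top",187*.64,357*.64,200))
E
```

```text
[654.8 170.8 172. ] [684.1 103.  172. ] [617.   67.7 172. ] [585.3 141.6 172. ]
[np.float64(75.40350627720962), np.float64(73.94793928295968), np.float64(75.7996477154194), np.float64(80.43050433948068)]
centre [635.3 120.8 172. ]
[array([767.6, 240.5,  38. ]), array([812.2, 145.8,  38. ])] 104.6466631231064
yaw tray 0.4378644841875191 len 170.672252739941 rim 0.44155892248644646
pivot [610.3  51.6] [612.6  52.5 146. ]
paddle [599.5 -20.9 172. ] [595.3 -69.3 172. ] [np.float64(73.28130388443932), np.float64(121.88296620858814)]
arm deg rel 237.3278578762098
pawn_a [465.3  32.2  40. ] pawn_b [672.7  37.   40. ] mug [ 726.8 -106.3   92. ] handle [673.3 -54.5  60. ]
case [506.5 249.8  36. ] bottle [544.2 373.9 200. ]
```

```bash
cat >> h.py <<'E'
PV=np.array([611.5,52.]); YAW=.44
def pose(g,off,z,r=100):
    """finger centre beside the arm at gate angle g; off>0 on the opening (pushing clockwise) face"""
    phi=YAW+np.radians(240)-g
    u=np.array([np.cos(phi),np.sin(phi)]); t=np.array([-u[1],u[0]])
    return np.r_[PV+r*u+off*t,z],[np.pi,0,phi-np.pi/2]
def go(g,off,z,sp=80,f=None):
    p,o=pose(g,off,z); o[2]=(o[2]+np.pi)%(2*np.pi)-np.pi
    return env.movel(p,speed=sp,rotation=o,f_stop=f)
def pic(cam,name,box=None):
    im=imaging.camera(cam)
    if box: im=im[box[2]:box[3],box[0]:box[1]]
    cv2.imwrite(f"pics/{name}.png",cv2.resize(cv2.convertScaleAbs(im,alpha=1.6,beta=10),(800,600),interpolation=cv2.INTER_CUBIC))
E
python3 - <<'E'
from h import *
fingers.grasp()
p,o=pose(0.05,38,250); print(p,o,env.ik(p,o))
for g in (0.05,.8,1.6): print(env.ik(*pose(g,17,160)))
env.reach(p,o)
go(.05,38,160)
print(env.current_time_s(),env.current_force(),env.current_position())
pic("top","ap",(190,350,115,235))
E
```

```text
[635.84120966 -52.17055972 250.        ] [3.141592653589793, 0, np.float64(3.0079938779914945)] [-0.26757783  0.31494782  1.43364254  0.          1.3930023  -1.70477538]
[-0.27220734  0.35671912  1.56932069  0.          1.21555284 -1.70940489]
[-0.26271854  0.20885957  1.75756366  0.          1.17516943 -0.94991609]
[-1.41386236e-01  1.37824395e-01  1.84079502e+00 -4.44089210e-16
  1.16297324e+00 -2.85837868e-02]
4.6 [ 0.9201306  -0.80430102 -0.75825299] [636.33364564 -52.29626637 160.77436017]
```

View pics/ap.png

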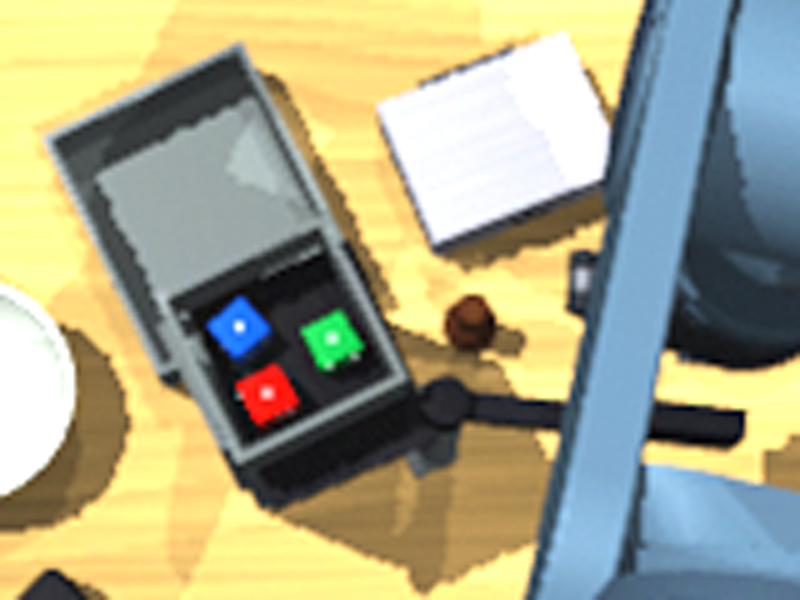

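The gripper is beside the paddle and the arm and dice are undisturbed. Pushing open now.

```bash
python3 - <<'E'
from h import *
go(.05,19,160,40)
for g in np.arange(.2,1.41,.2):
    if go(g,17,160,60,12): print("stop",g,env.current_force(),env.current_position()); break
else:
    for g in (1.5,1.57,1.62,1.66,1.7):
        if go(g,17,160,15,6): print("stop",g); break
    f=env.current_force(); print(g,f,env.current_position())
print(env.current_time_s())
go(g-.04,19,160,20); env.pause(1)
pic("top","op",(190,350,115,235)); pic("side","ops",(200,340,130,270))
E
```

```text
stop 1.66
1.66 [ 0.26269795 -2.59448139  2.62328723] [509.88161219  49.0944612  159.78753309]
10.825
```

View pics/op.png

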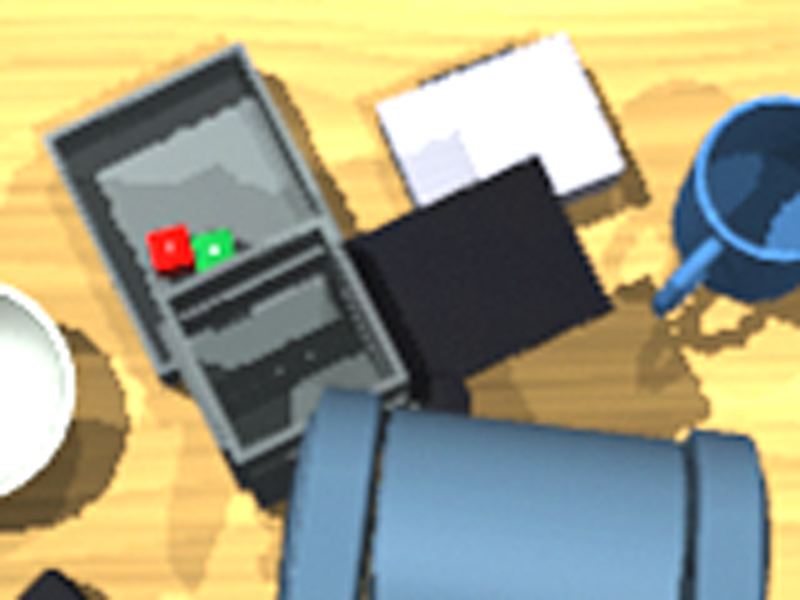

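Gate fully open; red (170,248) and green (213,250) are in the tray, hopper empty; blue isn't visible from above, so I'll check the side view.

```bash
python3 - <<'E'
from h import *
w,o=env.current_position(),None
g=1.62
go(g,40,160,80); go(g,40,260,120)
c=lambda u,v,z:ray("top",190+u/5-.4,115+v/5-.4,z)
M=np.array([[np.cos(YAW),np.sin(YAW)],[-np.sin(YAW),np.cos(YAW)]])
for p in [(170,248),(213,250)]: print(M@(c(*p,23)[:2]-np.array([635.3,120.8])))
a=imaging.camera("side")[150:240,215:335]; b=imaging.camera("top")[115:235,190:350]
f=lambda i:cv2.resize(cv2.convertScaleAbs(i,alpha=2.2,beta=15),(400,300),interpolation=cv2.INTER_CUBIC)
cv2.imwrite("pics/ck.png",cv2.hconcat([f(a),f(b)]))
print(env.current_time_s())
E
```

```text
[97.40781168 22.50237974]
[86.98180939  4.04171222]
13.7333
```

View pics/ck.png

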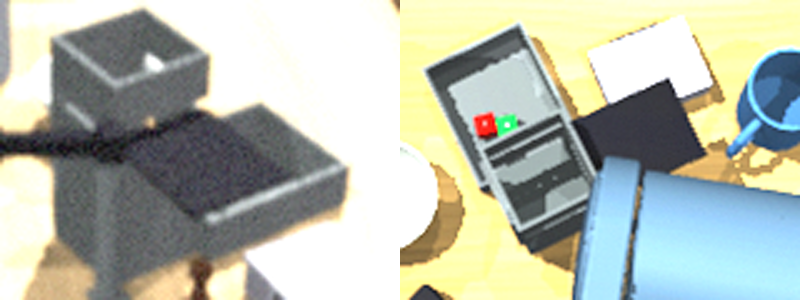

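```bash
python3 - <<'E'
from h import *
m=imaging.camera_model("wrist"); p=env.current_position(); R=Ro.from_euler('xyz',env.current_ee_rot())
off=R.inv().apply(m['xyz']-p); zc=R.inv().apply(Ro.from_euler('xyz',m['orientation']).apply([0,0,1])); print("cam in tool",off,zc)
M=np.array([[np.cos(YAW),-np.sin(YAW)],[np.sin(YAW),np.cos(YAW)]])
want=np.array([635.3,120.8])+M@[120,0]
best=None
env.movel(np.r_[p[:2],330],speed=150)
for yaw in np.arange(-3.1,3.1,.2):
    d=Ro.from_euler('xyz',[np.pi,0,yaw]).apply(off)
    P=np.r_[want-d[:2],330]; q=env.ik(P,[np.pi,0,yaw])
    if q is not None:
        c=np.abs(np.array(q)-env.current_qpos()).max()
        if best is None or c<best[0]: best=(c,P,yaw)
print(best)
env.reach(best[1],[np.pi,0,best[2]])
cv2.imwrite("pics/w.png",imaging.camera("wrist"))
print(imaging.camera_model("wrist")["xyz"],env.current_time_s())
E
```

```text
cam in tool [  65.90586889    1.36467634 -130.28851206] [-2.64476759e-01  9.23457966e-05  9.64392055e-01]
(np.float64(0.5871516234205536), array([712.75934348, 113.79595228, 330.        ]), np.float64(1.1000000000000036))
[743.7077627  171.63261263 460.22501656] 15.3
```

View pics/w.png

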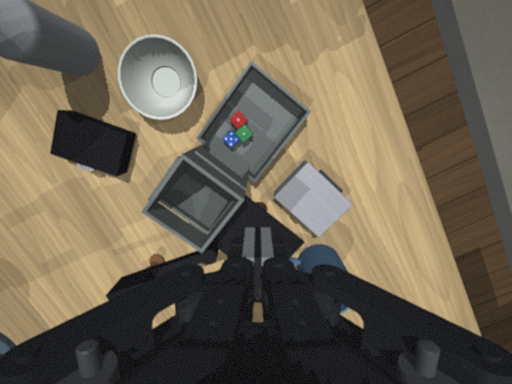

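The wrist view shows red (239,119), green (244,133) and blue (232,139), all in the tray, and the hopper is empty. Now shutting the gate from the other side.

```bash
python3 - <<'E'
from h import *
M=np.array([[np.cos(YAW),np.sin(YAW)],[-np.sin(YAW),np.cos(YAW)]])
for p in [(239,119),(244,133),(232,139)]: print(M@(ray("wrist",*p,20)[:2]-np.array([635.3,120.8])))
p,o=pose(1.62,-42,280); o[2]=(o[2]+np.pi)%(2*np.pi)-np.pi
env.reach(p,o); go(1.62,-42,160,120); go(1.6,-20,160,40)
for g in np.arange(1.4,.19,-.2):
    if go(g,-17,160,60,12): print("stop",g,env.current_force(),env.current_position()); break
else:
    for g in (.1,.03,-.02,-.06,-.1):
        if go(g,-17,160,15,6): print("stop",g); break
    print(g,env.current_force(),env.current_position())
go(g,-22,160,20); go(g,-45,160,80); go(g,-45,280,120)
p=env.current_position(); env.reach([350,-450,300],[np.pi,0,.5]) 
pic("top","fin",(190,350,115,235)); print(env.current_time_s())
E
```

```text
[100.92701454  21.06903376]
[88.93748007  2.43305831]
[70.21310058 11.66921781]
stop -0.06
-0.06 [ 0.1939013  -0.71533467  1.46199519] [587.39098518 -46.73537066 159.30009781]
27.225
```

View pics/fin.png

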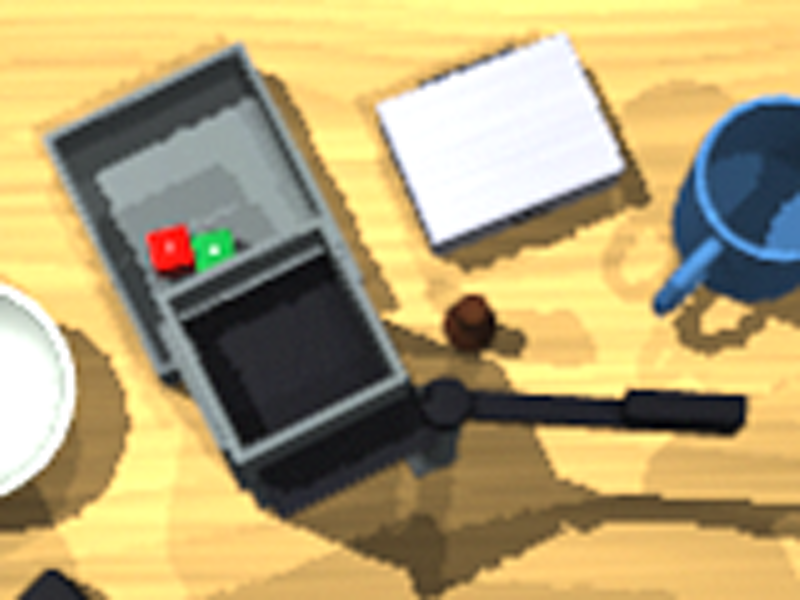

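The gate is shut, with the arm tip at (744,413), past its starting angle and against the stop. Bystanders and dice are unmoved.

```bash
python3 -c "
from station import workorder
print(workorder.sign_off())"
```

```text
the job is handed in; nothing more can be done
None
```

The job is done and handed in at about 27 s of the 54 s allowed; no verdict was reported. I closed the fingers and pushed the arm clockwise until the force stop triggered at the open end. I then pushed it back from the other face until it met the shut stop.

- **Dice:** with the gate open, the wrist camera showed the hopper empty and all three dice in the tray. In the tower's frame they lay at about (101, 21), (89, 2) and (70, 12) mm for red, green and blue.
- **Gate:** the final top view shows the arm a little past its starting angle, against the shut stop, with the robot well clear.
- **Bystanders:** pawn_b and the parts of the bowl, tin, mug and case inside the final crop look unmoved. Pawn_a and the bottle were outside it, so I did not check them again at the end.
- **Blue die:** the tower's front wall hides it from the top camera, so its position rests on the wrist picture taken before I shut the gate.

No check failed or disagreed.

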